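# Nest a candle blank in the wick-drilling jig

## Task

Get the candle blank on the wooden jig ready for drilling its wick hole. Without lifting it or tipping it over, push the blank along the board into the V between the two wooden fences until it is fully home against both of them; then swing the raised metal guide arm down flat onto its top, so that the drill bush sits over the middle. Leave the spare candles, the dye bottle and the thermometer where they are.

Things in the scene. Friction and masses are not known exactly. Their poses are not given: they have to be found in the camera images.
- candle_mid (a point): The candle blank to be drilled: a plain ivory wax cylinder, 64 mm diameter, 60 mm tall, about 0.18 kg, slippery as wax is (friction about 0.3), standing loose on the jig's board in front of the V. The point is its centre, 30 mm above its underside; z is its own axis.
- jig: The wick-drilling jig, fixed to the bench: a plywood board 290 x 212 mm, its top 15 mm above the bench, carrying two wooden fences in a V and a hinged guide arm. Origin: at bench height under the middle of the V's seat. Its x axis runs along the V's centre line from the open mouth to the narrow end; y across, z up. The board reaches from x = -0.175 to x = 0.115.
- nest (a point): Point on the board's top where the blank's axis stands when it touches both fences; fixed in the jig, axes as the jig's. The straight hardwood fences stand on edge, 122 mm long, 18 mm thick, 48 mm high, each at 33 degrees to the V's centre line; inside they are 163 mm apart at the front ends, 67 mm before this point, and 30 mm apart at the narrow end.
- guide (a joint): The guide arm's hinge, rad: 0 = lying level on the top of the 60 mm blank, growing as the arm is raised; about 1.57 = upright, more = leaning back from the V. Starts raised. The hinge is stiff: the arm stays at any angle and takes about 2 N at its free end to move. Stops at -0.03 and 1.95.
- hinge (a point): Middle of the guide arm's hinge pin, on a wooden post behind the narrow end of the V: 98 mm behind the nest along the jig's x, 79 mm above the bench. The pin lies along the jig's y. The post and its metal cheeks are 60 mm wide and reach 92 mm above the bench.
- bush (a point): Centre of the steel drill bush on the guide arm's underside, 98 mm from the hinge pin; it comes to lie over the nest when the arm is level. The bush stands 6 mm proud on the arm's upper side, 25 mm across.
- thumb_pad (a point): Middle of the thin round black rubber thumb pad (28 mm across) on the upper (back, when raised) face of the guide arm near its free end, 129 mm from the hinge pin; its z axis points out of that face. The aluminium arm is 44 mm wide, 8 mm thick and reaches to its round end 146 mm from the pin; the pin lies at half its thickness.
- spare_tall: A spare wax cylinder, slim, 50 mm diameter, 120 mm tall, loose on the cardboard pad at the left; leave alone. Origin at the centre of its underside.
- spare_squat: A spare wax cylinder, squat, 80 mm diameter, 45 mm tall, loose on the cardboard pad at the left; leave alone. Origin at the centre of its underside.
- dye_bottle: A small brown dropper bottle, 27 mm diameter, 88 mm tall, standing loose to the right of the jig; leave alone. Origin at the centre of its underside.
- thermometer: A white probe thermometer lying on the bench right of the jig, 179 mm long, 12 mm high; leave alone. Origin at the middle of its underside.
There are look-alikes about, which are no part of the job. What is shaped like the part that bears candle_mid but black or turquoise is not meant.

How it is judged:
On the way, in this order (a step that is already met when the one before it is completed fails the run):
1. the candle blank stands fully home in the V while the guide arm is still raised (horizontal distance between candle_mid and nest below 0.003 m and angle between candle_mid's own z axis and vertical below 0.04 rad and z of candle_mid in the frame of nest below 0.0335 m and value of joint guide above 1 rad), for 0.2 s.
2. the guide arm lies flat on the blank (horizontal distance between candle_mid and nest below 0.003 m and angle between candle_mid's own z axis and vertical below 0.04 rad and z of candle_mid in the frame of nest below 0.0335 m and value of joint guide below 0.06 rad), for 0.2 s.
At the end, for the whole second after the job is handed in: The blank stands upright (within 0.04 rad) on the board, with its axis within 3 mm of the nest point, and the guide arm lies flat on it (joint below 0.06 rad) (all of step 2); the robot touches nothing.
It fails at once if the candle blank is tipped over (more than 0.35 rad) (angle between candle_mid's own z axis and vertical above 0.35 rad).
It fails at once if the candle blank is lifted off the board (more than 20 mm) (z of candle_mid in the frame of nest above 0.05 m).
It fails at once if a spare candle, the dye bottle or the thermometer is moved more than 20 mm (distance of any of spare_tall, spare_squat, dye_bottle, thermometer from where it was at the start of the episode above 0.02 m).
It also fails if it takes over 45 s, if anything falls off the work surface, if the arm or the gripper's body presses on something with over 40 N, if the wrist force passes 120 N, or if a joint passes its speed limit or range.

## Robot

A 7-joint arm with a two-finger parallel gripper is mounted at the origin on a cart in front of the work surface, level with it; the furniture and walls round the work are solid. World frame = base frame: x ahead of the robot, y to its left, z up, the work surface at z = 0. Lengths are in m, angles in rad, forces in N, time in s.
With the tool pointing down it reaches from about 0.35 to 0.9 m from the base axis. Payload 8.1 kg.
Tool frame: the origin (TCP) lies at the very end of the fingers, on their centre line; the grasp point (between the pads) lies 19 mm behind it (arm.grip_depth is the distance from the TCP to the grasp point, in m); x points along the fingers, z is the direction in which the jaws open and shut, and the axes are right-handed (so a half turn about x gives the same grasp; the last joint's range is limited). The gripper opens to 92 mm and grips with 3 to 60 N. Pads are 19 mm wide; open, the fingers measure 130 mm over their backs; the gripper's body (75 mm by 190 mm) begins 47 mm behind the grasp point.
Start: joints at [-1.306, 0.434, 0.025, 1.573, -0.012, 1.134, -0.075], TCP at [0.225, 0.583, 0.227] pointing down, gripper open.
Joint ranges: [-2.62, 2.62], [-0.44, 2.09], [-1.27, 1.32], [0.08, 2.57], [-1.32, 4.46], [0.12, 2], [-2.74, 2.74]. Speed limits (rad/s): [2.22, 2.22, 3.01, 3.01, 3.14, 3.14, 3.14].

## Interface

Orientations are given as a rotation vector (axis times angle).
In Python, from cell import status, cams, arm gives the robot as it stands. The module is installed in compiled form; this text tells all that it offers.
- The arm moves only by the tool step_arm, never from a script. Its argument "rows" is a list of rows, each a list of 7 numbers: the gripper command: -1 is fully open, 1 is shut, values between are in proportion, then the shift along the tool's x, y, z as a fraction of full scale, then the turn, a rotation vector about the tool's x, y, z as a fraction of full scale. In form: [[grip, x, y, z, rx, ry, rz], ...]. A call has 1 to 12 rows; each row is the pose to reach, as a shift and turn from the pose commanded when the call began, along the tool's axes at that moment; what a row does not reach only later rows make up. Full scale, the value 1, is 80 cm for a shift and 60 degrees for a turn. A row lasts 1/12 s, in which the tool goes at most 41.7 mm and 7.16 degrees, less where a joint would pass 70% of its speed; a pose out of reach is approached as far as the arm can. A call with a number of a shift or a turn outside -1 to 1 is refused whole. A call with a gripper value outside its range is refused whole. The fingers move at their own pace and stop on an object; "newtons" is the grip in N (left out, the last holds). Time passes only in rows, so rows that repeat a pose let the fingers close. It gives the time, the measured TCP pose, the force and the opening at its end, in the units of the state.
- status.observe(): the state, without advancing time (a new reading comes with each control period).
- cams.get_image(name): name is "scene" or "side" or "wrist"; returns a dict with "pixels" (420x560x3 uint8, red, green, blue), "range_z" (420x560 float32, m along the optical axis (not along the pixel's ray), 0 where there is no reading), "camera_matrix" (3x3 intrinsics, pixels), "eye" and "attitude" of the camera in the world; the wrist camera has in their place "tool_from_camera" (4x4, takes a point from camera to tool coordinates, whose origin is the TCP and whose axes are the tool frame's). Camera axes: x right, y down, z forward; pixel columns grow to the right and rows downward; lengths in m; the calibration is good to about 2 mm. The wrist camera is an equidistant fisheye: a pixel r from the principal point sees the ray r / f radians off the axis. A picture is of the moment at which its call begins: read the wrist's pose just before it.
- arm.sign_off(): hands the job in, once; it reports no verdict.
The state is a dict: "clock": time; "joints": joint angles; "dq": joint speeds; "joint_efforts": joint torques, N m; "position": TCP position; "ee_rot": TCP orientation; "force": force on the tool from outside, world axes, zero at the start; "ft_torque": the same for the moment, N m; "width": opening from 0.0 (shut) to 1.0 (fully open).
Only numpy, scipy, OpenCV 4.12 (cv2) and the standard library are available. Lean on these libraries where they do the work, as an engineer would, in place of code of your own. Each camera call takes 0.05 s, during which the arm holds its last target.

## Working session

There is one attempt and no reset: what is moved stays moved. The work goes in short steps, Python scripts to look and compute and a tool call to move; the robot and the scene stay as the last step left them, time stands still between calls to the robot, and variables do not carry over. Pictures are saved under pics/ and viewed, and the job is handed in when it is done.

Besides the shell and the picture viewer there is one more tool, called after "Emit:" as name(argument=value, ...), one argument or row to a line, values as JSON. step_arm: Moves the arm, as the interface text tells. Its arguments: {"type":"object","properties":{"rows":{"type":"array","items":{"type":"array","items":{"type":"number"}}},"newtons":{"type":"number"}},"required":["rows"]}

```bash
mkdir -p pics; python3 - <<'E'
from cell import status,cams,arm
import cv2,numpy as np
s=status.observe();print(s)
for n in ["scene","side","wrist"]:
    d=cams.get_image(n);np.savez(n+"0.npz",**d)
    cv2.imwrite(f"pics/{n}0.png",d["pixels"][:,:,::-1])
    print(n,{k:v for k,v in d.items() if k not in("pixels","range_z")})
E
```

```text
{'clock': 0.0, 'joints': array([-1.30559752,  0.43522   ,  0.02493781,  1.574071  , -0.01159516,
        1.13398853, -0.07508213]), 'dq': array([-2.57821504e-04, -1.10186273e-04, -1.11404915e-03, -4.32725724e-04,
       -5.95132878e-04, -1.15775615e-03,  4.48315026e-05]), 'joint_efforts': array([-2.84896742e-04, -6.67834640e+01,  9.85020362e-01, -3.14474881e+01,
       -6.06066710e-02,  4.26648546e-02,  1.57648496e-04]), 'position': array([0.22458277, 0.58272452, 0.22595651]), 'ee_rot': array([-0.93509644,  1.36227676,  0.93348386]), 'force': array([-0.74377183,  0.85084647,  0.18207163]), 'ft_torque': array([-0.01547568,  0.04215387, -0.04584489]), 'width': 0.9990621736075673}
scene {'camera_matrix': array([[507.26458635,   0.        , 283.70559616],
       [  0.        , 507.26458635, 197.89963583],
       [  0.        ,   0.        ,   1.        ]]), 'eye': array([-0.01295086, -1.15229271,  0.83476975]), 'attitude': array([-2.04702569,  0.4951416 , -0.26871982])}
side {'camera_matrix': array([[410.41191632,   0.        , 279.6690009 ],
       [  0.        , 410.41191632, 206.76537029],
       [  0.        ,   0.        ,   1.        ]]), 'eye': array([0.5719585 , 0.94039622, 0.8306024 ]), 'attitude': array([ 0.02699896,  2.82968581, -1.33366225])}
wrist {'camera_matrix': array([[325.1922621 ,   0.        , 277.32720354],
       [  0.        , 325.1922621 , 212.96023964],
       [  0.        ,   0.        ,   1.        ]]), 'tool_from_camera': array([[-3.87517178e-05, -2.77874019e-01,  9.60617524e-01,
        -1.58183126e-01],
       [ 5.25270200e-05, -9.60617524e-01, -2.77874017e-01,
         7.48633242e-02],
       [ 9.99999998e-01,  3.96902804e-05,  5.18214733e-05,
        -2.66313920e-04],
       [ 0.00000000e+00,  0.00000000e+00,  0.00000000e+00,
         1.00000000e+00]])}
```

View pics/scene0.png

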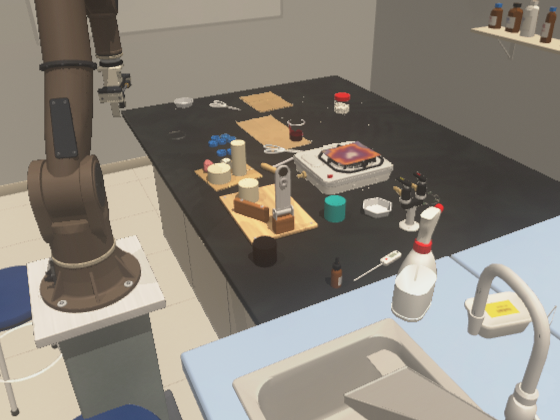

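View pics/side0.png

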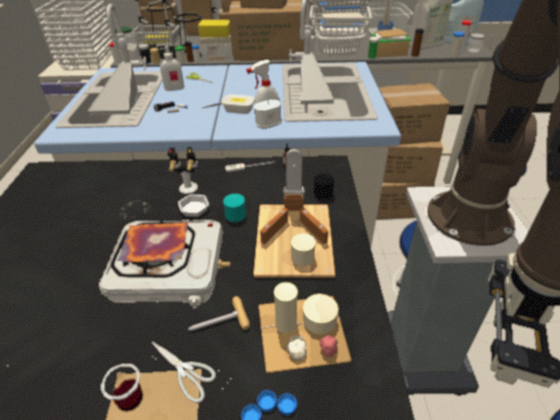

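View pics/wrist0.png

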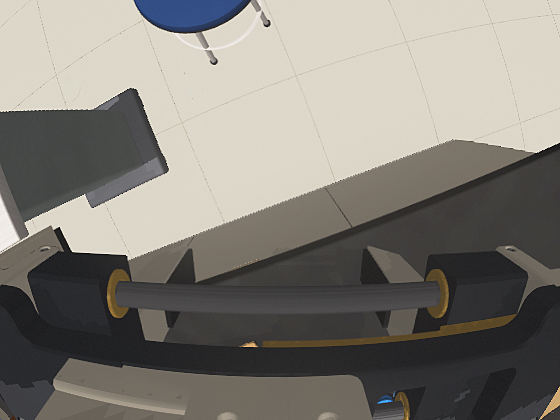

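```bash
cat > h.py <<'E'
import numpy as np,cv2
from scipy.spatial.transform import Rotation as R
def cloud(d):
    K=d["camera_matrix"];z=d["range_z"];v,u=np.mgrid[:z.shape[0],:z.shape[1]]
    p=np.stack([(u-K[0,2])/K[0,0]*z,(v-K[1,2])/K[1,1]*z,z],-1)
    w=p@R.from_rotvec(d["attitude"]).as_matrix().T+d["eye"]; w[z==0]=np.nan
    return w
def proj(d,P):
    K=d["camera_matrix"];c=(np.asarray(P)-d["eye"])@R.from_rotvec(d["attitude"]).as_matrix()
    return c[...,:2]/c[...,2:]*[K[0,0],K[1,1]]+K[:2,2]
E
python3 - <<'E'
from h import *
for n,pts in [("side",dict(blanktop=(303,243),boardnear=(290,270),bl=(256,274),br=(333,275),tl=(260,208),tr=(329,206),tall=(286,290),squat=(320,305),pad=(290,160),hinge=(294,190),turq=(234,200),black=(323,180))),("scene",dict(blanktop=(248,185),armtop=(283,172),armmid=(283,195),bottle=(337,268),therm=(390,258),board=(255,225)))]:
    d=dict(np.load(n+"0.npz"));w=cloud(d)
    for k,(u,v) in pts.items(): print(n,k,w[v,u].round(4))
    cr={"side":(230,140,120,200),"scene":(180,130,240,160)}[n]
    x,y,a,b=cr
    cv2.imwrite(f"pics/{n}c.png",cv2.resize(d["pixels"][y:y+b,x:x+a,::-1],None,fx=3,fy=3,interpolation=cv2.INTER_CUBIC))
E
```

```text
side blanktop [0.518  0.1748 0.0746]
side boardnear [0.5534 0.2154 0.0165]
side bl [0.6425 0.2239 0.0132]
side br [0.4419 0.2307 0.0109]
side tl [ 0.6392 -0.0441  0.015 ]
side tr [ 0.4212 -0.0659 -0.0009]
side tall [0.5662 0.367  0.1224]
side squat [0.4878 0.3531 0.0486]
side pad [ 0.5453 -0.0404  0.1922]
side hinge [ 0.5336 -0.0413  0.0846]
side turq [ 0.7155 -0.0325  0.0582]
side black [ 0.4378 -0.1238  0.0595]
scene blanktop [0.5076 0.1482 0.0765]
scene armtop [ 0.5288 -0.0575  0.2099]
scene armmid [ 0.5296 -0.0537  0.1363]
scene bottle [ 0.5419 -0.3218  0.0617]
scene therm [ 0.7252 -0.2985  0.013 ]
scene board [0.4683 0.0116 0.0179]
```

View pics/sidec.png

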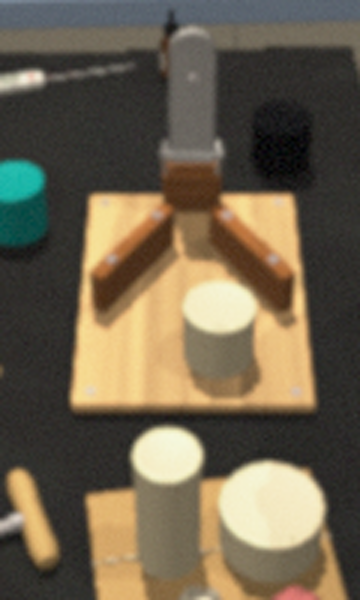

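View pics/scenec.png

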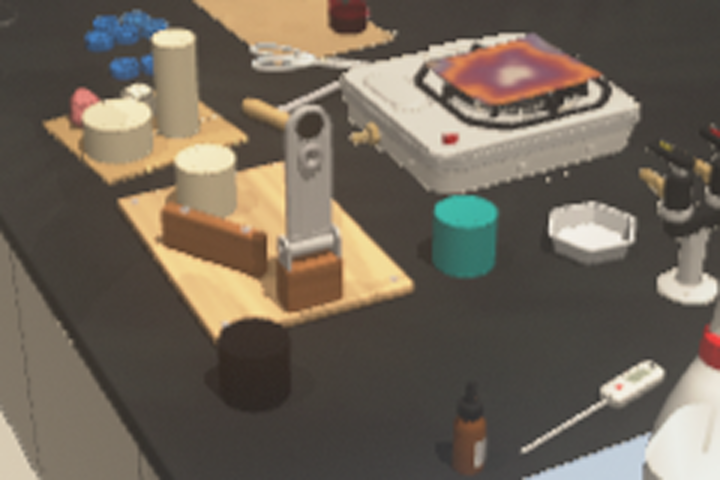

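```bash
python3 - <<'E'
from h import *
W=[];C=[];S=[]
for i,n in enumerate(["side","scene"]):
    d=dict(np.load(n+"0.npz"));w=cloud(d)
    m=(w[...,0]>.38)&(w[...,0]<.7)&(w[...,1]>-.12)&(w[...,1]<.26)
    hsv=cv2.cvtColor(d["pixels"],cv2.COLOR_RGB2HSV)
    W.append(w[m]);C.append(hsv[m]);S.append(np.full(m.sum(),i))
W=np.concatenate(W);C=np.concatenate(C);S=np.concatenate(S)
for s in (0,1):
    k=S==s
    top=W[k&(W[:,2]>.066)&(C[:,1]<90)&(C[:,2]>120)&(W[:,1]>.08)]
    t=top[(top[:,2]>.07)&(top[:,2]<.081)]
    print("blank",s,len(t),t.mean(0),t.min(0),t.max(0), cv2.minEnclosingCircle(t[:,:2].astype(np.float32)))
    b=W[k&(C[:,1]>60)&(C[:,2]>110)&(abs(W[:,2]-.015)<.006)]
    r=cv2.minAreaRect(b[:,:2].astype(np.float32)*1000);print("board",len(b),np.median(b[:,2]),r)
    f=W[k&(W[:,2]>.058)&(W[:,2]<.068)&(C[:,1]>90)&(W[:,1]>-.03)]
    print("fence",len(f),np.median(f[:,2]))
    a=W[k&(W[:,2]>.1)&(W[:,1]<.08)]
    print("arm",len(a),a.mean(0),a.min(0),a.max(0));
    c=a.mean(0);print(np.linalg.svd(a-c,full_matrices=False)[2].round(3))
E
```

```text
blank 0 350 [0.51868368 0.17103552 0.07399789] [0.48847059 0.13779468 0.07000737] [0.54950469 0.20216664 0.0788626 ] ((0.5184599161148071, 0.16971443593502045), 0.03307635709643364)
board 3534 0.015048501429080041 ((539.5919799804688, 86.54833221435547), (292.0814514160156, 212.36676025390625), 88.15772247314453)
fence 400 0.0623309368609935
arm 556 [ 0.53594486 -0.04101905  0.16397108] [ 0.51349704 -0.05320072  0.10023117] [ 0.55740554 -0.03374488  0.22617139]
[[-0.017 -0.011  1.   ]
 [ 0.999 -0.034  0.017]
 [-0.034 -0.999 -0.011]]
blank 1 178 [0.5141288  0.16443598 0.07455329] [0.48176252 0.13313854 0.07017725] [0.54520439 0.19838591 0.07901781] ((0.5156950950622559, 0.16700614988803864), 0.0340336449444294)
board 1791 0.01571937180760008 ((565.536865234375, 82.00472259521484), (298.6516418457031, 274.60430908203125), 88.50205993652344)
fence 164 0.062234561291498125
arm 598 [ 0.52951028 -0.04855884  0.16313272] [ 0.50789857 -0.0583639   0.1005747 ] [ 0.55469822 -0.03778212  0.2269714 ]
[[ 0.007  0.011 -1.   ]
 [-0.998  0.068 -0.006]
 [-0.068 -0.998 -0.011]]
```

```bash
cat >> h.py <<'E'
def Rt(yaw):
    # tool x down, tool y horizontal at heading yaw (deg)
    a=np.radians(yaw);x=np.array([0,0,-1.]);y=np.array([np.cos(a),np.sin(a),0]);return np.stack([x,y,np.cross(x,y)],1)
def go(p,yaw,s):
    M=R.from_rotvec(s["ee_rot"]).as_matrix()
    t=M.T@(np.array(p)-s["position"])/.8
    r=R.from_matrix(M.T@Rt(yaw)).as_rotvec()/np.radians(60)
    return t.round(4),r.round(4)
E
python3 - <<'E'
from h import *
from cell import status
s=status.observe();M=R.from_rotvec(s["ee_rot"]).as_matrix();print(M.round(3))
print("heading y",np.degrees(np.arctan2(M[1,1],M[0,1])))
p=np.array([.517,.1685]);n=np.array([.5365,.055]);u=(n-p)/np.linalg.norm(n-p);h=np.degrees(np.arctan2(u[1],u[0]));print(u,h,p-u*(.032+.0095+.03))
for yaw in(h,h+180): print(go([*(p-u*.072),.2],yaw,s))
E
```

```text
[[-0.    -0.933  0.36 ]
 [-0.001  0.36   0.933]
 [-1.    -0.    -0.001]]
heading y 158.92306330166016
[ 0.16932532 -0.98556021] -80.25140575831468 [0.50489324 0.23896756]
(array([ 0.0331, -0.4811, -0.2745]), array([-2.0138e+00, -8.0000e-04, -1.1000e-03]))
(array([ 0.0331, -0.4811, -0.2745]), array([ 9.862e-01, -9.000e-04,  7.000e-04]))
```

Emit:
step_arm(
  rows=[
    [1,0.033,-0.481,-0.2745,0.986,0,0],
    [1,0.033,-0.481,-0.2745,0.986,0,0],
    [1,0.033,-0.481,-0.2745,0.986,0,0],
    [1,0.033,-0.481,-0.2745,0.986,0,0],
    [1,0.033,-0.481,-0.2745,0.986,0,0],
    [1,0.033,-0.481,-0.2745,0.986,0,0],
    [1,0.033,-0.481,-0.2745,0.986,0,0],
    [1,0.033,-0.481,-0.2745,0.986,0,0],
    [1,0.033,-0.481,-0.2745,0.986,0,0],
    [1,0.033,-0.481,-0.2745,0.986,0,0],
    [1,0.033,-0.481,-0.2745,0.986,0,0],
    [1,0.033,-0.481,-0.2745,0.986,0,0],
  ],
  newtons=10,
)

```text
clock: 1.15
position: [0.5087, 0.233, 0.2003]
ee_rot: [-0.129, 1.565, 0.124]
force: [-0.1, 0.0, 0.1]
width: 0.176
```

Emit:
step_arm(
  rows=[
    [1,0,0,0,0,0,0],
    [1,0,0,0,0,0,0],
    [1,0,0,0,0,0,0],
    [1,0,0,0,0,0,0],
  ],
)

```text
clock: 1.48
position: [0.5039, 0.2414, 0.2003]
ee_rot: [-0.135, 1.567, 0.136]
force: [0.2, 0.4, 0.1]
width: 0.01
```

```bash
python3 - <<'E'
from h import *
from cell import status,cams
s=status.observe();print(s["clock"],s["position"],R.from_rotvec(s["ee_rot"]).as_matrix().round(3),s["width"],s["force"],s["joints"])
d=cams.get_image("wrist");cv2.imwrite("pics/w1.png",d["pixels"][:,:,::-1])
d=cams.get_image("side");cv2.imwrite("pics/s1.png",d["pixels"][:,:,::-1])
E
```

```text
1.4833 [0.50393257 0.24135563 0.20027081] [[-0.    -0.172  0.985]
 [ 0.     0.985  0.172]
 [-1.     0.    -0.   ]] 0.009764609171251711 [0.22172502 0.38002119 0.07616707] [-0.81606187  0.35874833  0.36734949  1.79484811 -0.14963843  1.0153918
 -0.21796314]
```

View pics/w1.png

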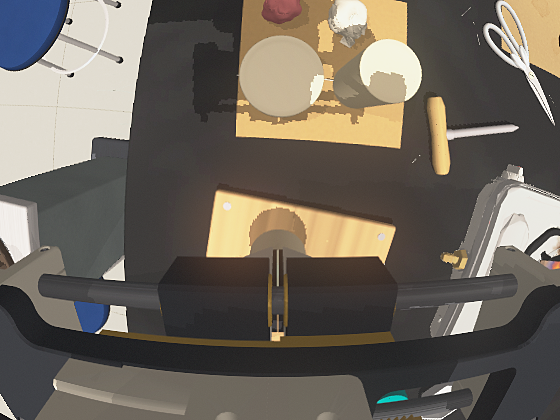

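View pics/s1.png

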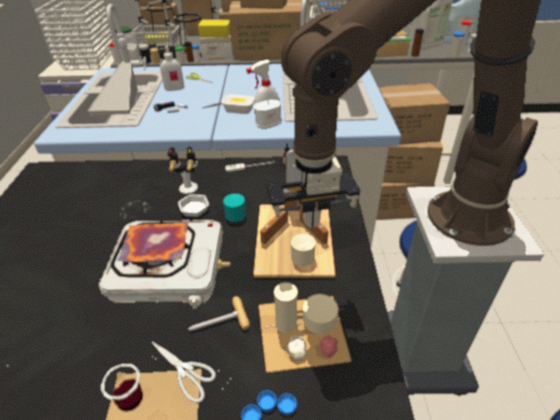

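Emit:
step_arm(
  rows=[
    [1,0.05,0,0,0,0,0],
    [1,0.1,0,0,0,0,0],
    [1,0.15,0,0,0,0,0],
    [1,0.19,0,0,0,0,0],
    [1,0.21,0,0,0,0,0],
    [1,0.2125,0,0,0,0,0],
    [1,0.2125,0,0,0,0,0],
    [1,0.2125,0,0,0,0,0],
  ],
)

```text
clock: 2.25
position: [0.5056, 0.2405, 0.0314]
ee_rot: [-0.134, 1.565, 0.135]
force: [0.5, -0.4, 0.1]
width: 0.005
```

```bash
python3 - <<'E'
from h import *
from cell import status,cams
s=status.observe();print(s["clock"],s["position"],s["width"],s["force"])
d=cams.get_image("wrist");cv2.imwrite("pics/w2.png",d["pixels"][:,:,::-1])
d=cams.get_image("side");cv2.imwrite("pics/s2.png",cv2.resize(d["pixels"][150:290,220:380,::-1],None,fx=4,fy=4))
E
```

```text
2.25 [0.5055506  0.24050861 0.03144913] 0.00470063573305236 [ 0.47631062 -0.39060534  0.10748985]
```

View pics/w2.png

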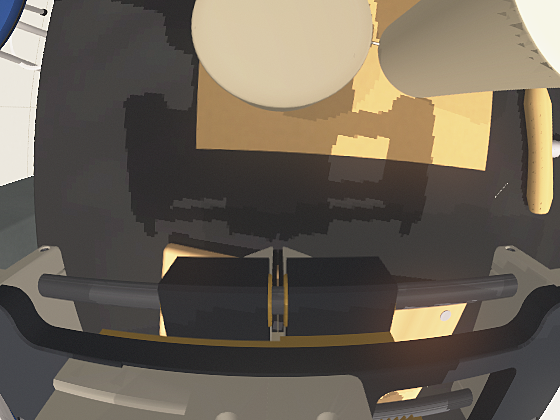

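View pics/s2.png

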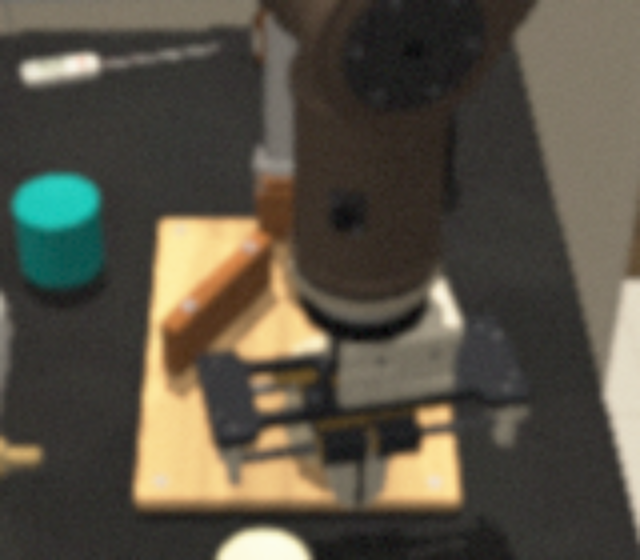

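Emit:
step_arm(
  rows=[
    [1,0,-0.0125,0,0,0,0],
    [1,0,-0.025,0,0,0,0],
    [1,0,-0.035,0,0,0,0],
    [1,0,-0.045,0,0,0,0],
    [1,0,-0.055,0,0,0,0],
    [1,0,-0.065,0,0,0,0],
    [1,0,-0.075,0,0,0,0],
    [1,0,-0.085,0,0,0,0],
    [1,0,-0.095,0,0,0,0],
    [1,0,-0.105,0,0,0,0],
    [1,0,-0.11,0,0,0,0],
    [1,0,-0.11,0,0,0,0],
  ],
)

```text
clock: 3.35
position: [0.52, 0.1516, 0.0303]
ee_rot: [-0.133, 1.567, 0.132]
force: [-0.1, 0.8, 0.1]
width: 0.006
```

```bash
python3 - <<'E'
from h import *
from cell import status,cams
s=status.observe();print(s["clock"],s["position"],s["width"],s["force"])
d=cams.get_image("scene");cv2.imwrite("pics/c3.png",cv2.resize(d["pixels"][110:270,170:370,::-1],None,fx=4,fy=3.7))
d=cams.get_image("side");cv2.imwrite("pics/s3.png",cv2.resize(d["pixels"][150:290,220:380,::-1],None,fx=4,fy=4))
E
```

```text
3.35 [0.51999315 0.15158531 0.03032823] 0.005539322885089596 [-0.09121449  0.80436525  0.07394467]
```

View pics/c3.png

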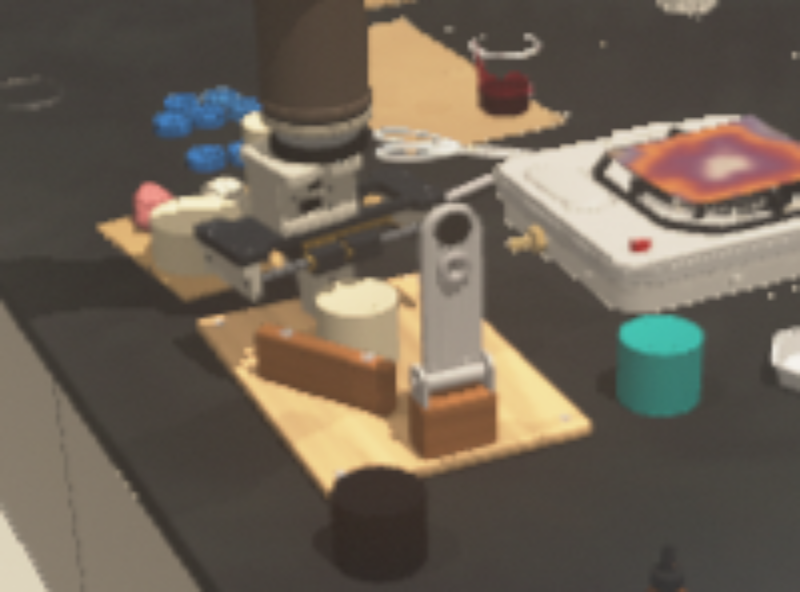

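View pics/s3.png

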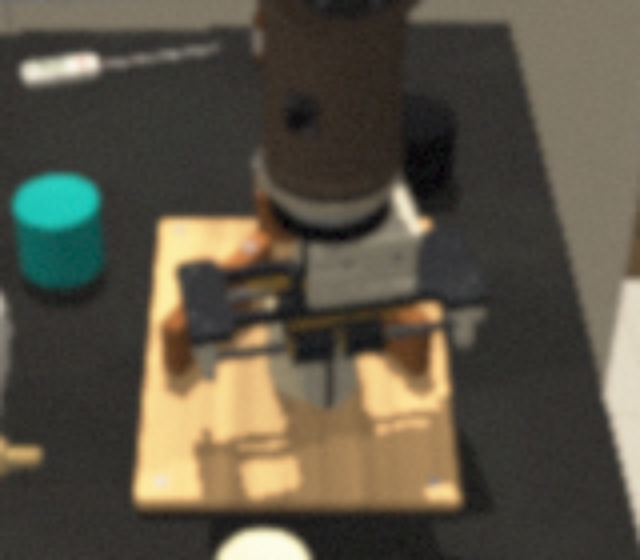

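Emit:
step_arm(
  rows=[
    [1,0,-0.0075,0,0,0,0],
    [1,0,-0.015,0,0,0,0],
    [1,0,-0.0225,0,0,0,0],
    [1,0,-0.03,0,0,0,0],
    [1,0,-0.0375,0,0,0,0],
    [1,0,-0.045,0,0,0,0],
    [1,0,-0.0525,0,0,0,0],
    [1,0,-0.0575,0,0,0,0],
    [1,0,-0.06,0,0,0,0],
    [1,0,-0.06,0,0,0,0],
  ],
)

```text
clock: 4.28
position: [0.528, 0.1052, 0.0304]
ee_rot: [-0.133, 1.567, 0.133]
force: [0.6, -0.9, 0.5]
width: 0.006
```

```bash
cat > look.py <<'E'
from h import *
from cell import status,cams
import sys
k=sys.argv[1]
s=status.observe();print(s["clock"],s["position"],s["width"],s["force"])
for n in ("scene","side"):
    d=cams.get_image(n);w=cloud(d);hsv=cv2.cvtColor(d["pixels"],cv2.COLOR_RGB2HSV)
    m=(w[...,0]>.46)&(w[...,0]<.6)&(w[...,1]>-.02)&(w[...,1]<.16)&(w[...,2]>.07)&(w[...,2]<.081)&(hsv[...,1]<90)&(hsv[...,2]>120)
    t=w[m]
    if len(t)>20: print(n,len(t),t.mean(0),t.min(0),t.max(0),cv2.minEnclosingCircle(t[:,:2].astype(np.float32)))
    if n=="scene": im=cv2.resize(d["pixels"][130:250,190:350,::-1],None,fx=5,fy=5,interpolation=cv2.INTER_CUBIC)
    else: im=cv2.resize(d["pixels"][150:290,220:380,::-1],None,fx=4,fy=4)
    cv2.imwrite(f"pics/{n}{k}.png",im)
E
python3 look.py 4
```

```text
4.2833 [0.52804296 0.10518952 0.03036186] 0.006127114607223349 [ 0.64305978 -0.90938729  0.537557  ]
scene 208 [0.52771609 0.06456609 0.07479654] [0.5001631  0.02622628 0.07007175] [0.56191021 0.10770424 0.08070194] ((0.5235264301300049, 0.06832388043403625), 0.04287601262331009)
```

View pics/scene4.png

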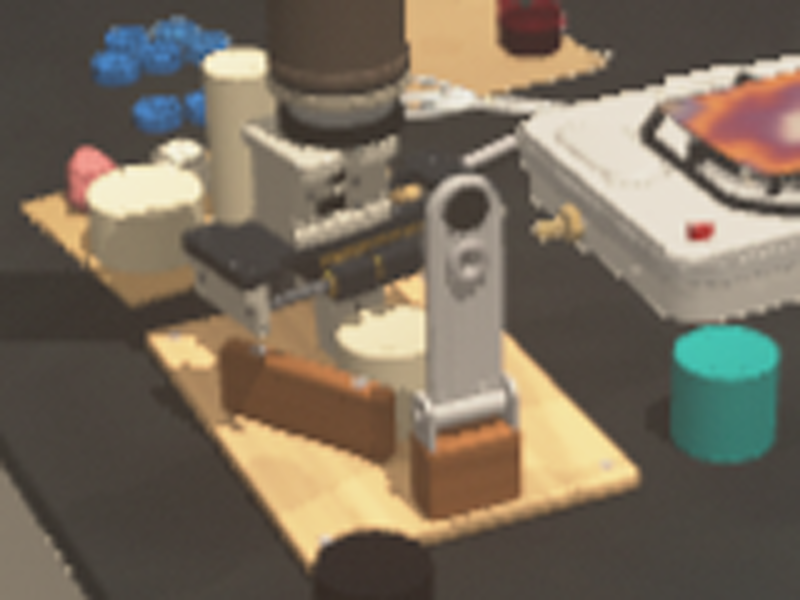

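Emit:
step_arm(
  rows=[
    [1,0,-0.002,0,0,0,0],
    [1,0,-0.004,0,0,0,0],
    [1,0,-0.006,0,0,0,0],
    [1,0,-0.008,0,0,0,0],
    [1,0,-0.008,0,0,0,0],
  ],
)

```text
clock: 4.8
position: [0.5291, 0.0992, 0.0304]
ee_rot: [-0.134, 1.567, 0.133]
force: [-0.1, 0.5, 0.4]
width: 0.009
```

Emit:
step_arm(
  rows=[
    [1,0,-0.001,0,0,0,0],
    [1,0,-0.002,0,0,0,0],
    [1,0,-0.0025,0,0,0,0],
    [1,0,-0.0025,0,0,0,0],
  ],
)

```text
clock: 5.13
position: [0.5293, 0.0975, 0.0303]
ee_rot: [-0.134, 1.567, 0.134]
force: [-0.4, 0.9, -0.0]
width: 0.007
```

Emit:
step_arm(
  rows=[
    [1,0,-0.0015,0,0,0,0],
    [1,0,-0.003,0,0,0,0],
    [1,0,-0.0035,0,0,0,0],
    [1,0,-0.0035,0,0,0,0],
  ],
)

```text
clock: 5.47
position: [0.5293, 0.0956, 0.0303]
ee_rot: [-0.134, 1.567, 0.135]
force: [-2.9, 4.8, 1.9]
width: 0.003
```

Emit:
step_arm(
  rows=[
    [1,0,-0.0015,0,0,0,0],
    [1,0,-0.003,0,0,0,0],
    [1,0,-0.0035,0,0,0,0],
    [1,0,-0.0035,0,0,0,0],
  ],
)

```text
clock: 5.8
position: [0.5291, 0.0954, 0.0304]
ee_rot: [-0.133, 1.568, 0.139]
force: [-5.4, 12.2, 4.6]
width: 0.005
```

```bash
python3 look.py 5
```

```text
5.8 [0.5291287 0.0954008 0.0303655] 0.004650644305812425 [-5.44327034 12.24554637  4.62479894]
scene 185 [0.52836145 0.05606174 0.07482366] [0.50196982 0.018386   0.0700628 ] [0.56220591 0.1004739  0.08053651] ((0.5219088196754456, 0.059240538626909256), 0.043088480830192566)
```

View pics/scene5.png

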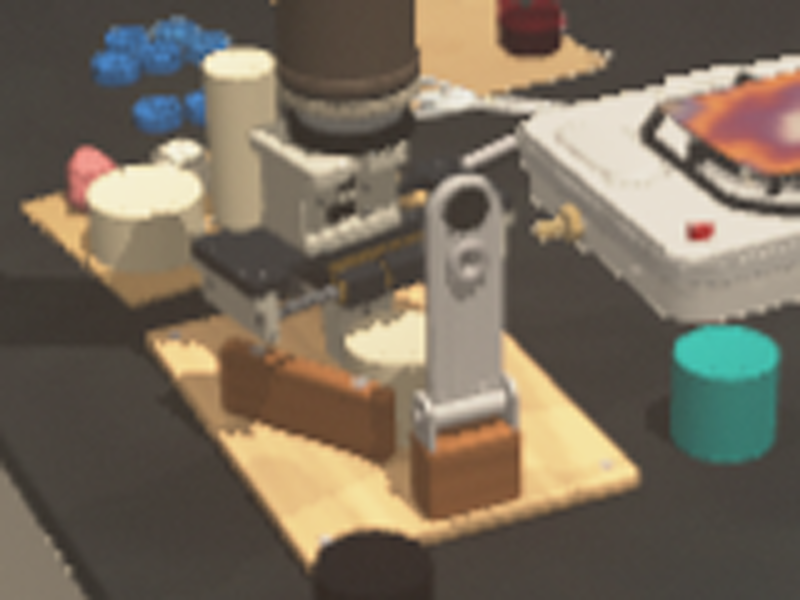

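View pics/side5.png

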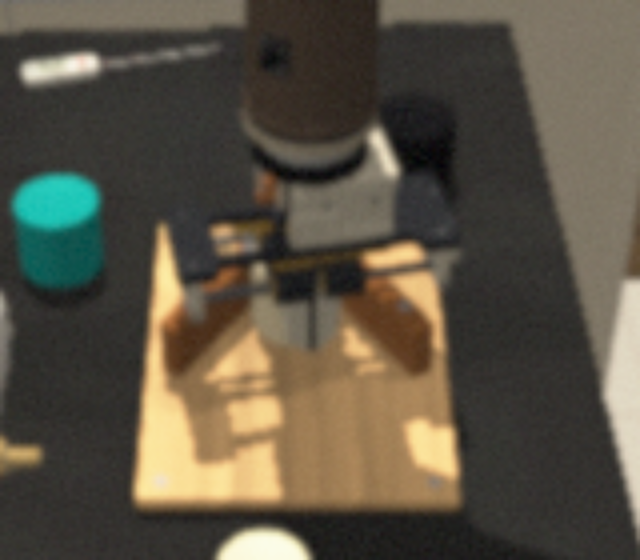

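Emit:
step_arm(
  rows=[
    [1,0,0.01,0,0,0,0],
    [1,0,0.03,0,0,0,0],
    [1,0,0.06,0,0,0,0],
    [1,-0.04,0.07,0,0,0,0],
    [1,-0.09,0.08,0,0,0,0],
    [1,-0.14,0.08,0,0,0,0],
    [1,-0.19,0.08,0.0,0,0,0],
    [1,-0.24,0.08,-0.05,0,0,0],
    [1,-0.29,0.08,-0.1,0,0,0],
    [1,-0.34,0.08,-0.15,0,0,0],
    [1,-0.34,0.08,-0.15,0,0,0],
  ],
)

```text
clock: 6.82
position: [0.4022, 0.134, 0.3013]
ee_rot: [-0.133, 1.566, 0.132]
force: [0.4, 1.0, 0.7]
width: 0.0
```

```bash
python3 look.py 6
```

```text
6.8167 [0.40220783 0.13402899 0.30128762] 0.00040703615640788095 [0.43842689 0.98152106 0.65219515]
scene 163 [0.52895979 0.05240388 0.07453071] [0.50213118 0.01905233 0.07001719] [0.56017716 0.08440784 0.07938272] ((0.5334353446960449, 0.05213284119963646), 0.03626476600766182)
side 279 [0.53864404 0.05639286 0.07409639] [0.50829419 0.02467594 0.0700472 ] [0.56853314 0.08871779 0.07827123] ((0.5374205112457275, 0.055010829120874405), 0.03401067107915878)
```

View pics/scene6.png

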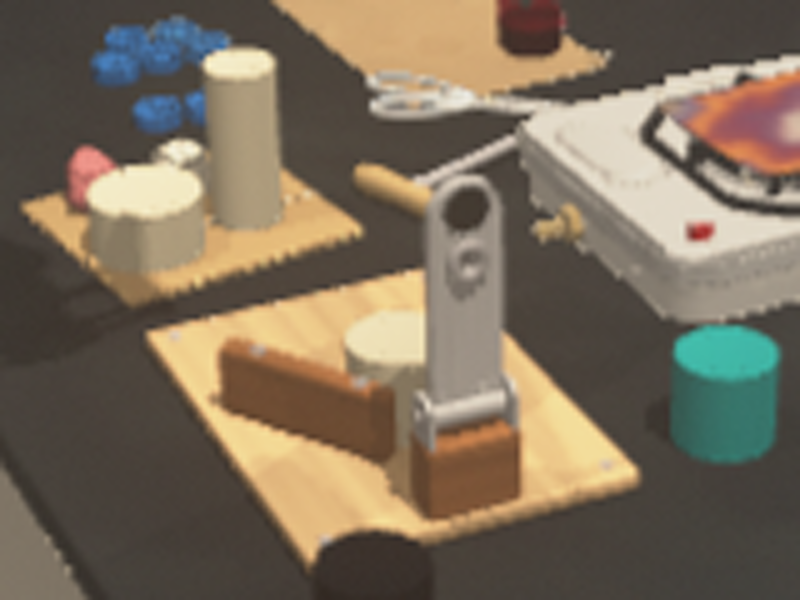

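View pics/side6.png

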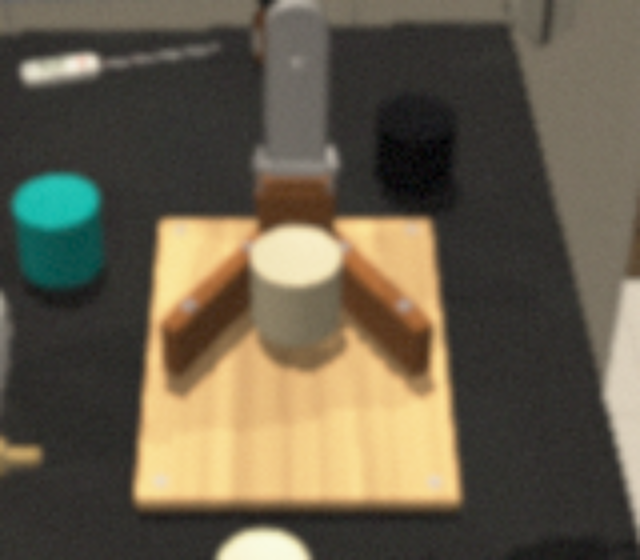

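```bash
python3 - <<'E'
from h import *
from cell import status
s=status.observe()
print(go([.533,-.085,.30],88.2,s))
E
```

```text
(array([ 0.0052, -0.2984,  0.1146]), array([ 0.1926,  0.0056, -0.0042]))
```

Emit:
step_arm(
  rows=[
    [1,0.0,-0.298,0.115,0.193,0.005,-0.004],
    [1,0.0,-0.298,0.115,0.193,0.005,-0.004],
    [1,0.0,-0.298,0.115,0.193,0.005,-0.004],
    [1,0.0,-0.298,0.115,0.193,0.005,-0.004],
    [1,0.0,-0.298,0.115,0.193,0.005,-0.004],
    [1,0.0,-0.298,0.115,0.193,0.005,-0.004],
    [1,0.0,-0.298,0.115,0.193,0.005,-0.004],
    [1,0.0,-0.298,0.115,0.193,0.005,-0.004],
    [1,0.0,-0.298,0.115,0.193,0.005,-0.004],
    [1,0.0,-0.298,0.115,0.193,0.005,-0.004],
  ],
)

```text
clock: 7.75
position: [0.534, -0.0831, 0.2997]
ee_rot: [0.021, 1.576, -0.027]
force: [0.4, 0.3, -1.1]
width: 0.004
```

```bash
python3 - <<'E'
from h import *
from cell import status
s=status.observe();print(s["position"],s["force"],s["joints"].round(2))
print(go([.533,-.080,.213],88.2,s))
E
```

```text
[ 0.53401902 -0.08305525  0.29965787] [ 0.40601056  0.28290971 -1.09335204] [-0.41  0.26  0.6   1.7  -0.15  1.23  0.19]
(array([ 0.1083,  0.0043, -0.0008]), array([ 0.0008, -0.0055,  0.0042]))
```

Emit:
step_arm(
  rows=[
    [1,0.05,0.0,0,0,-0.005,0.004],
    [1,0.09,0.0,0,0,-0.005,0.004],
    [1,0.108,0.002,0,0,-0.005,0.004],
    [1,0.108,0.002,0,0,-0.005,0.004],
    [1,0.108,0.002,0,0,-0.005,0.004],
  ],
)

```text
clock: 8.17
position: [0.5335, -0.0816, 0.2138]
ee_rot: [0.023, 1.571, -0.023]
force: [-0.2, 0.2, 0.1]
width: 0.003
```

```bash
python3 look.py 7; python3 - <<'E'
from h import *
from cell import status
s=status.observe();print(R.from_rotvec(s["ee_rot"]).as_matrix().round(3))
E
```

```text
8.1667 [ 0.53354949 -0.08158528  0.21378293] 0.0027031747772450496 [-0.17931693  0.2068998   0.06413448]
scene 154 [0.52893698 0.05043782 0.07468666] [0.50147653 0.01778619 0.07023428] [0.55905619 0.08203831 0.08011174] ((0.5342387557029724, 0.050240613520145416), 0.03494454175233841)
side 269 [0.53894997 0.05712847 0.0738913 ] [0.5082594  0.02356062 0.07007976] [0.56848625 0.08780711 0.07819603] ((0.5396638512611389, 0.05676963925361633), 0.033813267946243286)
[[ 0.003  0.031  1.   ]
 [-0.     1.    -0.031]
 [-1.    -0.     0.003]]
```

View pics/scene7.png

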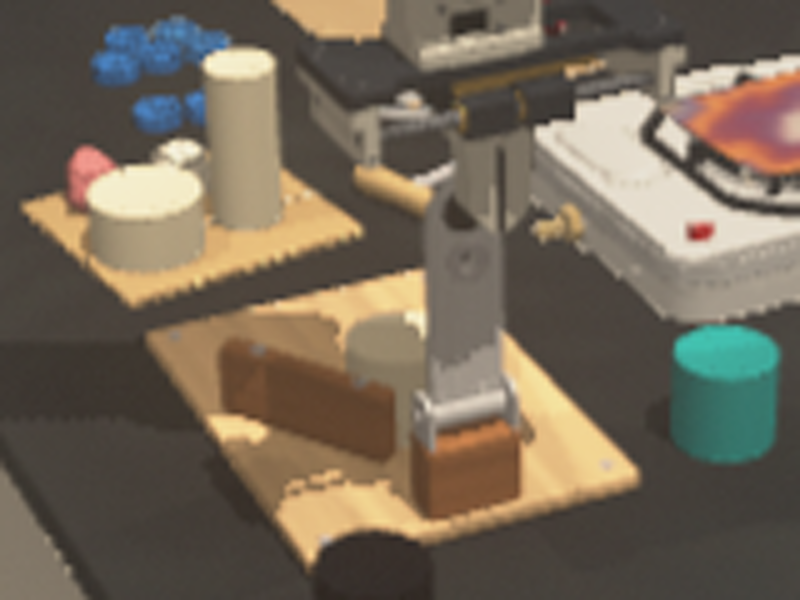

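View pics/side7.png

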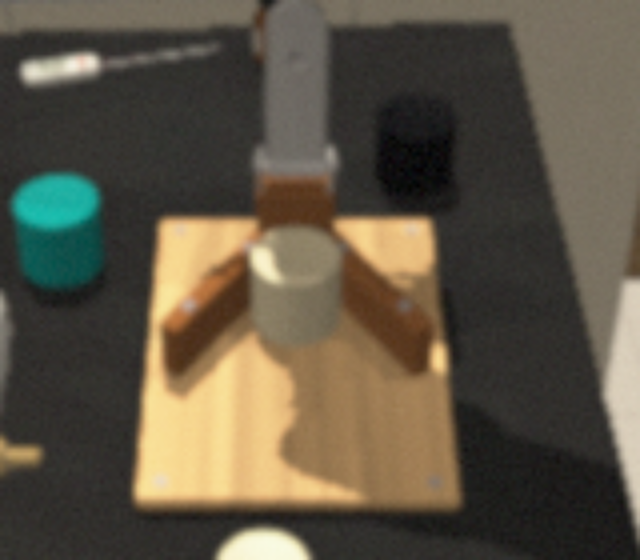

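```bash
python3 - <<'E'
import numpy as np
for th in list(range(95,-1,-5))+[-1]:
    t=np.radians(th);y=-.0435+.135*np.cos(t)-.004*np.sin(t)-.0095;z=.079+.135*np.sin(t)+.004*np.cos(t)
    print(th,round(y,4),round(z,4),"sh x",round((.2138-z)/.8,4),"y",round((y+.0816)/.8,4))
E
```

```text
95 -0.0688 0.2131 sh x 0.0008 y 0.0161
90 -0.057 0.214 sh x -0.0003 y 0.0308
85 -0.0452 0.2138 sh x -0.0 y 0.0455
80 -0.0335 0.2126 sh x 0.0014 y 0.0601
75 -0.0219 0.2104 sh x 0.0042 y 0.0746
70 -0.0106 0.2072 sh x 0.0082 y 0.0888
65 0.0004 0.203 sh x 0.0134 y 0.1025
60 0.011 0.1979 sh x 0.0199 y 0.1158
55 0.0212 0.1919 sh x 0.0274 y 0.1284
50 0.0307 0.185 sh x 0.036 y 0.1404
45 0.0396 0.1773 sh x 0.0456 y 0.1515
40 0.0478 0.1688 sh x 0.0562 y 0.1618
35 0.0553 0.1597 sh x 0.0676 y 0.1711
30 0.0619 0.15 sh x 0.0798 y 0.1794
25 0.0677 0.1397 sh x 0.0927 y 0.1866
20 0.0725 0.1289 sh x 0.1061 y 0.1926
15 0.0764 0.1178 sh x 0.12 y 0.1975
10 0.0793 0.1064 sh x 0.1343 y 0.2011
5 0.0811 0.0948 sh x 0.1488 y 0.2034
0 0.082 0.083 sh x 0.1635 y 0.2045
-1 0.082 0.0806 sh x 0.1664 y 0.2046
```

Emit:
step_arm(
  rows=[
    [1,0,0.01,0,0,0,0],
    [1,0,0.02,0,0,0,0],
    [1,0,0.031,0,0,0,0],
    [1,0,0.0455,0,0,0,0],
    [1,0.0014,0.06,0,0,0,0],
    [1,0.0042,0.0746,0,0,0,0],
    [1,0.008,0.0888,0,0,0,0],
    [1,0.0134,0.1025,0,0,0,0],
    [1,0.02,0.1158,0,0,0,0],
    [1,0.0274,0.1284,0,0,0,0],
    [1,0.036,0.1404,0,0,0,0],
    [1,0.036,0.1404,0,0,0,0],
  ],
)

```text
clock: 9.27
position: [0.5366, 0.0321, 0.1831]
ee_rot: [0.023, 1.573, -0.023]
force: [-1.0, 0.8, -0.1]
width: 0.006
```

```bash
python3 look.py 8
```

```text
9.2667 [0.53659429 0.03212368 0.18305576] 0.006469112547547591 [-1.00533034  0.81002344 -0.13695333]
scene 110 [0.52156553 0.0510784  0.07424789] [0.50274294 0.01985272 0.07002948] [0.54181393 0.08099055 0.07963207] ((0.5287902355194092, 0.05177498608827591), 0.032026056200265884)
side 272 [0.53909624 0.05683507 0.07409358] [0.50830877 0.02539506 0.0702169 ] [0.56853902 0.08807774 0.07891816] ((0.539333164691925, 0.05626324564218521), 0.032577671110630035)
```

View pics/scene8.png

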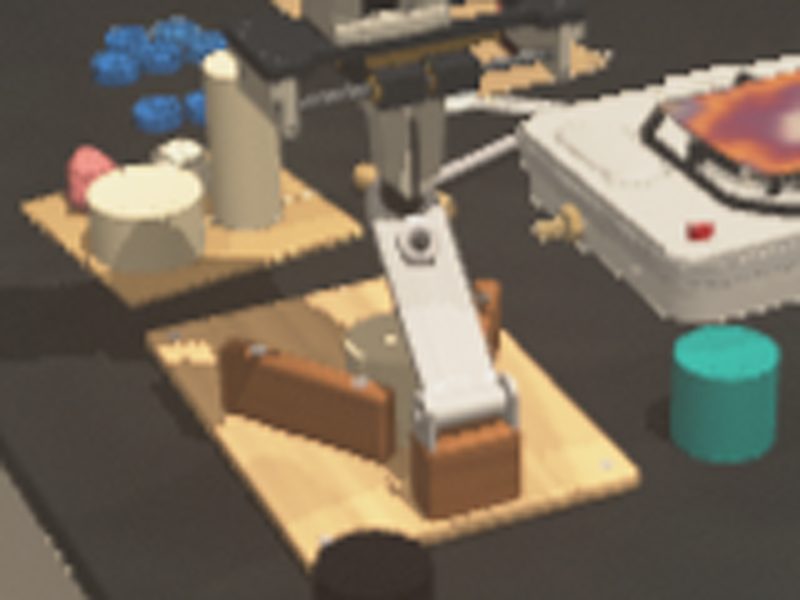

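View pics/side8.png

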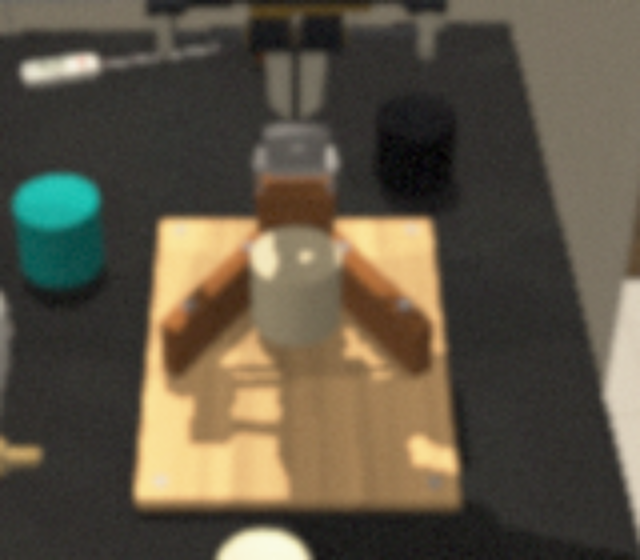

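Emit:
step_arm(
  rows=[
    [1,0.0096,0.011,0,0,0,0],
    [1,0.02,0.0214,0,0,0,0],
    [1,0.0316,0.0307,0,0,0,0],
    [1,0.0438,0.039,0,0,0,0],
    [1,0.0567,0.0462,0,0,0,0],
    [1,0.07,0.0522,0,0,0,0],
    [1,0.084,0.057,0,0,0,0],
    [1,0.0983,0.0607,0,0,0,0],
    [1,0.11,0.063,0,0,0,0],
    [1,0.117,0.0635,0,0,0,0],
    [1,0.117,0.0635,0,0,0,0],
    [1,0.117,0.0635,0,0,0,0],
  ],
)

```text
clock: 10.37
position: [0.539, 0.0797, 0.091]
ee_rot: [0.025, 1.571, -0.026]
force: [0.0, 0.2, 0.9]
width: 0.002
```

Emit:
step_arm(
  rows=[
    [1,0.003,0,0,0,0,0],
    [1,0.006,0,0,0,0,0],
    [1,0.006,0,0,0,0,0],
    [1,0.006,0,0,0,0,0],
  ],
)

```text
clock: 10.7
position: [0.5392, 0.0799, 0.0866]
ee_rot: [0.025, 1.57, -0.025]
force: [0.5, 0.2, -0.5]
width: 0.003
```

```bash
python3 look.py 9
```

```text
10.7 [0.53923232 0.07992008 0.08660883] 0.0033051241022513025 [ 0.51589048  0.2436325  -0.50915948]
scene 58 [0.51558511 0.03809632 0.07612511] [ 0.50286893 -0.01841165  0.0702674 ] [0.56392536 0.08134379 0.08089752] ((0.5235645174980164, 0.031038375571370125), 0.05108758434653282)
side 62 [0.53999911 0.06216472 0.0751686 ] [0.50809724 0.03640221 0.07004818] [0.56848482 0.09868709 0.0806576 ] ((0.5385017395019531, 0.06343679130077362), 0.036356255412101746)
```

View pics/scene9.png

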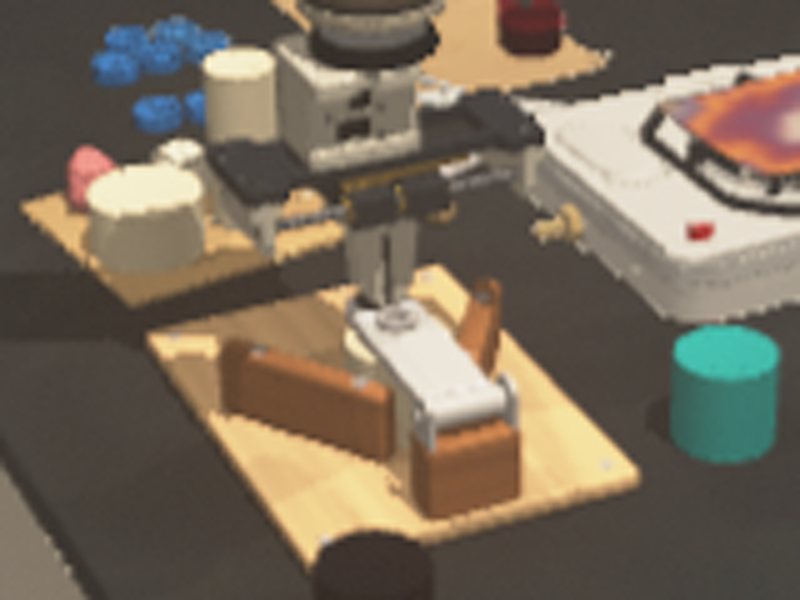

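Emit:
step_arm(
  rows=[
    [1,0.002,0,0,0,0,0],
    [1,0.0035,0,0,0,0,0],
    [1,0.0035,0,0,0,0,0],
    [1,0.0035,0,0,0,0,0],
  ],
)

```text
clock: 11.13
position: [0.5395, 0.0801, 0.0852]
ee_rot: [0.026, 1.569, -0.024]
force: [-7.0, -1.3, 21.5]
width: 0.008
```

Emit:
step_arm(
  rows=[
    [1,0.002,0,0,0,0,0],
    [1,0.0035,0,0,0,0,0],
    [1,0.0035,0,0,0,0,0],
    [1,0.0035,0,0,0,0,0],
  ],
)

```text
clock: 11.47
position: [0.5396, 0.0801, 0.0849]
ee_rot: [0.027, 1.569, -0.023]
force: [-18.6, -1.1, 56.2]
width: 0.003
```

Emit:
step_arm(
  rows=[
    [1,-0.004,0,0,0,0,0],
    [1,-0.01,0,0,0,0,0],
    [1,-0.04,0,0,0,0,0],
    [1,-0.09,0,0,0,0,0],
    [1,-0.14,0,0,0,0,0],
    [1,-0.19,0,0,0,0,0],
    [1,-0.24,0.0,-0.05,0,0,0],
    [1,-0.29,0.0,-0.1,0,0,0],
    [1,-0.3,0.0,-0.15,0,0,0],
    [1,-0.3,0.0,-0.2,0,0,0],
    [1,-0.3,0.0,-0.2,0,0,0],
  ],
)

```text
clock: 12.38
position: [0.3764, 0.0848, 0.3217]
ee_rot: [0.025, 1.57, -0.024]
force: [-0.1, 0.8, -0.6]
width: 0.004
```

```bash
python3 look.py 10; python3 - <<'E'
from h import *
from cell import cams
d=cams.get_image("side");w=cloud(d)
m=(abs(w[...,0]-.537)<.018)&(w[...,1]>-.03)&(w[...,1]<.085)&(w[...,2]>.077)&(w[...,2]<.11)
t=w[m];print(len(t),np.polyfit(t[:,1],t[:,2],1),t[:,2].min(),t[:,2].max())
d0=dict(np.load("side0.npz"))
diff=cv2.absdiff(d["pixels"],d0["pixels"]).max(2)
for n,(a,b,c,e) in dict(spares=(255,280,350,365),bottletherm=(220,150,300,172)).items(): print(n,(diff[b:e,a:c]>40).sum())
E
```

```text
12.3833 [0.3763812  0.08483305 0.32173401] 0.003920548755357923 [-0.09612738  0.75894806 -0.56793647]
scene 66 [0.51739952 0.04153219 0.07659427] [ 0.50171118 -0.01670335  0.07007925] [0.56477758 0.08024594 0.08097037] ((0.5287588834762573, 0.03039059042930603), 0.05011145398020744)
side 106 [0.5407913  0.05837152 0.0769332 ] [ 0.50832457 -0.00938559  0.07033634] [0.56853585 0.10228746 0.0809986 ] ((0.5460418462753296, 0.046354956924915314), 0.05620754882693291)
315 [0.01753749 0.08320202] 0.07812344333530219 0.09186524375958605
spares 0
bottletherm 240
```

View pics/scene10.png

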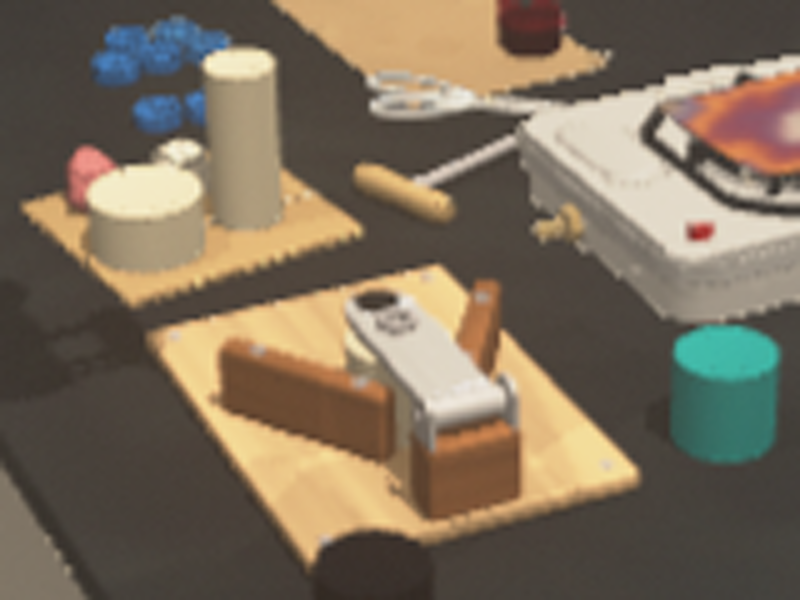

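View pics/side10.png

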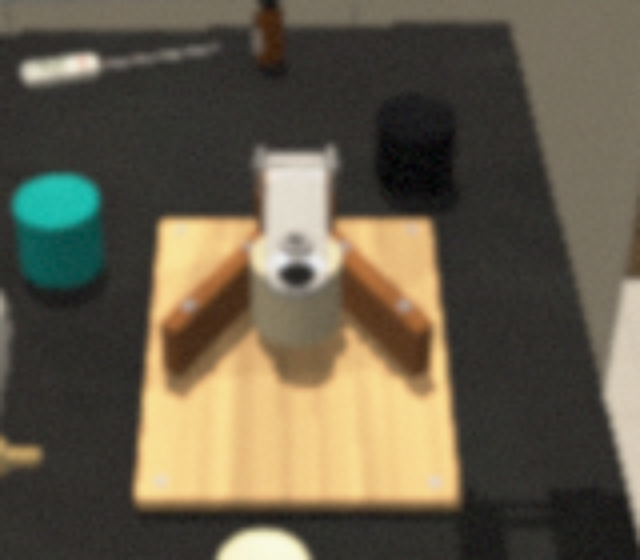

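```bash
python3 -c "
from cell import arm,status
s=status.observe();print(s['clock'],s['dq'].round(3),s['force']);print(arm.sign_off())"
```

```text
12.5333 [ 0.017  0.059  0.023 -0.034 -0.009 -0.018  0.025] [ 0.411883   -0.53817968  0.66864228]
the job is handed in; nothing more can be done
None
```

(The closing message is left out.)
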